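# Set out the mug gift set on the display board

### The job

Lay out the gift set on the grey display board for its sample photograph: stand the green tin in the middle of the dark slate coaster with the red mug centred on top of it, and the blue mug in the middle of the cork coaster. Stand the brown carton midway between the two coasters, in line with them, and the amber bottle on the board's white line straight behind the blue mug (behind means away from the robot, square to the line). Lower everything into place gently (no dropping) and upright, let go of it all, and leave the plain white mug where it is.

Things in the scene. Friction and masses are not known exactly. Their poses are not given: they have to be found in the camera images.
- board: flat grey board fixed to the table, 190 mm deep (x) by 300 mm wide (y), 8 mm thick; origin at the centre of its underside on the table, +x points away from the robot (its far side), +y to the robot's left. A 20 mm wide white line runs along y, centred at x = +50 mm. The centres of the two coasters lie at x = -45 mm, y = +95 and -95 mm; either may be on either side
- cork_coaster: round cork-brown coaster fixed on the board, 90 mm diameter, 4 mm thick; origin at the centre of its underside (8 mm above the table), axes parallel to the board's, so the white line is 95 mm away along +x
- slate_coaster: round near-black slate coaster fixed on the board, 90 mm diameter, 4 mm thick; origin at the centre of its underside (8 mm above the table), axes parallel to the board's
- tin: round green tea tin with a flat brass-coloured lid, 64 mm diameter, 45 mm tall, about 150 g; origin at the centre of its underside, z up
- red_mug: red espresso mug, upright, 60 mm across the rim and 60 mm tall, open top, 4 mm wall, about 160 g; origin at the centre of its underside, z up, one loop handle on its +y side reaching about 24 mm beyond the wall (so it is clear to grip across its x axis)
- blue_mug: blue espresso mug, upright, 60 mm across the rim and 60 mm tall, open top, 4 mm wall, about 160 g; origin at the centre of its underside, z up, one loop handle on its +y side reaching about 24 mm beyond the wall (so it is clear to grip across its x axis)
- white_mug: plain white espresso mug, upright, 60 mm across the rim and 60 mm tall, open top, 4 mm wall, about 160 g; origin at the centre of its underside, z up, one loop handle on its +y side reaching about 24 mm beyond the wall (so it is clear to grip across its x axis); not part of the set, stays where it stands
- carton: small closed brown carton standing upright with a paler tape band over its top, 44 by 44 mm in plan (sides along its x and y), 70 mm tall, about 100 g; origin at the centre of its underside, z up
- bottle: small amber bottle with black cap and paper label, standing upright, 40 mm body diameter, 90 mm tall, straight-sided up to 55 mm, then tapering to a 20 mm cap, about 120 g; origin at the centre of its underside, z up

How it is judged:
By the outcome, as a careful person would: the job done as asked, in the order asked, and still so for the second after the job is handed in, with the robot touching nothing.
It also fails if it takes over 120 s, if anything falls off the work surface, if the arm or the gripper's body presses on something with over 40 N, if the wrist force passes 120 N, or if a joint passes its speed limit or range.

### The arm

A 6-joint arm with a two-finger parallel gripper is mounted at the origin on the work surface. World frame = base frame: x ahead of the robot, y to its left, z up, the work surface at z = 0. Lengths are in m, angles in rad, forces in N, time in s.
With the tool pointing down it reaches from about 0.375 to 0.975 m from the base axis. Payload 3.8 kg.
Tool frame: the origin (TCP) lies at the very end of the fingers, on their centre line; the grasp point (between the pads) lies 19 mm behind it; z points along the fingers, y is the line along which they close (so a half turn about z gives the same grasp; the last joint's range is limited). The gripper opens to 85 mm and grips with 20 to 120 N. Pads are 22 mm wide; open, the fingers measure 114 mm over their backs; the gripper's body (76 mm by 85 mm) begins 54 mm behind the grasp point. The pads swing forward as they close: fully open they stand 13 mm farther back than shut.
Start: joints at [-1.37, 0.264, 1.604, -0, 1.274, -0.037], TCP at [0.159, -0.656, 0.231] pointing down, gripper open.
Joint ranges: [-2.63, 2.63], [-0.94, 2.18], [0.31, 2.57], [-1.31, 4.45], [0, 2.66], [-2.55, 2.55]. Speed limits (rad/s): [2.57, 2.57, 3.14, 3.14, 3.14, 3.14].

### API

Orientations are given as a rotation vector (axis times angle).
In Python, from workcell import bot gives the robot as it stands.
- The arm moves only by the shell command python3 -m creep 'ROWS' [FORCE]. ROWS is JSON, a list of rows, each a list of 5 numbers: the shift along the tool's x, y, z in units of 0.05 m (1.0 is 0.05 m), then the turn about the tool's z in units of 0.1 rad (1.0 is 0.1 rad), then the opening, from 0 (shut) to 1 (fully open). In form: [[tx, ty, tz, spin, hand], ...]. A call has 1 to 20 rows; each row shifts and turns the commanded pose from where the row before left it, along the tool's axes as they then stand; what a row does not reach is not made up. A row lasts 1/8 s, in which the tool goes at most 62.5 mm and 10.7 degrees, less where a joint would pass 70% of its speed; a pose out of reach is approached as far as the arm can. A call with a number of a shift or a turn outside -1 to 1 is refused whole. A call with a gripper value outside its range is refused whole. The fingers move at their own pace and stop on an object; FORCE is the grip in N (left out, the last holds). Time passes only in rows, so rows that do not move let the fingers close. It gives the time, the measured TCP pose, the force, the opening and the grip force at its end, in the units of the state.
- bot.read_state(): the state, without advancing time (a new reading comes with each control period).
- bot.read_camera(name): name is "scene" or "top"; returns a dict with "pixels" (420x560x3 uint8, red, green, blue), "vfov" (degrees; the focal length in pixels is half the picture's height over the tangent of half this angle, whatever the lens; pixels are square), "cx", "cy" (the principal point, pixels), "dist_coeffs" ([k1, k2, p1, p2, k3] as OpenCV has them; the pictures are not rectified), "world_to_cam" (4x4, takes a point from world to camera coordinates). Camera axes: x right, y down, z forward; pixel columns grow to the right and rows downward; lengths in m; the calibration is good to about 2 mm. A picture is of the moment at which its call begins. There is no depth.
- bot.finish_job(): hands the job in; it is judged then, once.
Trained networks look in a picture, given as the dict that the camera call returned (one of the last four; its "shot" number tells which), for a name from the list of things; names that differ only in an ending like _2 or _b are one class to them, and where a whole thing is asked for, a point or a joint stands for the part that bears it (a point fixed in the world has none). Each returns a list of dicts, best first, with "score" (0 to 1); they miss things now and then, are a little off and sometimes report something else, mostly with a low value. They report only what shows in the picture. A call takes as long as a camera call.
- bot.look_for(target, picture): "bbox" ([left, top, right, bottom] in pixels, round what is visible of it).
- bot.regions_of(target, picture): "mask" (420x560 bool, what is visible of it) and "bbox" ([left, top, right, bottom] in pixels, round what is visible of it).
The state is a dict: "time": time; "q": joint angles; "joint_vel": joint speeds; "joint_torque": joint torques, N m; "tool_pos": TCP position; "tcp_rot": TCP orientation; "wrist_force": force on the tool from outside, world axes, zero at the start; "torque": the same for the moment, N m; "width": opening from 0.0 (shut) to 1.0 (fully open); "grip_force": force on a finger pad.
Only numpy, scipy, OpenCV 4.12 (cv2) and the standard library are available. Lean on these libraries where they do the work, as an engineer would, in place of code of your own. Each camera call takes 0.05 s, during which the arm holds its last target. There are 200 camera calls.

## Working session

There is one attempt and no reset: what is moved stays moved. The work goes in short steps, Python scripts to look and compute and a shell command to move; the robot and the scene stay as the last step left them, time stands still between calls to the robot, and variables do not carry over. Pictures are saved under pics/ and viewed, at most 14 in all, crops included, and the job is handed in when it is done.

```bash
ls; mkdir -p pics
python3 - <<'E'
from workcell import bot
import cv2
s=bot.read_state(); print({k:s[k] for k in('time','tool_pos','tcp_rot','width','wrist_force')})
for n in('scene','top'):
    c=bot.read_camera(n); cv2.imwrite(f'pics/{n}0.png',c['pixels'][:,:,::-1]); print(n,c['vfov'],c['cx'],c['cy'],c['dist_coeffs'],c['world_to_cam'])
    for t in 'board cork_coaster slate_coaster tin red_mug blue_mug white_mug carton bottle'.split():
        print(t,[(round(d['score'],2),[round(float(v)) for v in d['bbox']]) for d in bot.look_for(t,c)[:3]])
E
```

```text
pics
{'time': 0.0, 'tool_pos': array([ 0.15884612, -0.6552959 ,  0.22993801]), 'tcp_rot': array([-3.11721046e+00, -3.72400814e-01,  3.31455113e-04]), 'width': 1.0009661577575908, 'wrist_force': array([ 0.49850139,  0.78425566, -0.36196323])}
scene 51.10446056449737 277.23412682965926 215.88256484895416 [-0.00900611  0.          0.          0.          0.        ] [[ 0.68808065  0.72563312 -0.00126304 -0.36576375]
 [ 0.6311179  -0.59931389 -0.49245614 -0.30598382]
 [-0.35809944  0.33805242 -0.87033634  1.22683723]
 [ 0.          0.          0.          1.        ]]
board [(0.61, [231, 170, 370, 306])]
cork_coaster [(0.9, [245, 234, 287, 274]), (0.49, [130, 254, 152, 286])]
slate_coaster [(0.87, [293, 179, 328, 207])]
tin [(0.84, [363, 109, 390, 135]), (0.23, [94, 306, 135, 348])]
red_mug [(0.86, [314, 116, 342, 143]), (0.15, [247, 233, 284, 270])]
blue_mug [(0.68, [152, 307, 185, 346])]
white_mug [(0.72, [96, 303, 134, 342])]
carton [(0.83, [354, 136, 385, 169]), (0.73, [235, 170, 370, 307]), (0.57, [294, 179, 328, 209])]
bottle [(0.67, [128, 253, 152, 284])]
top 54.78612712302976 280.93163125845336 215.19648980962745 [-0.09500238  0.          0.          0.          0.        ] [[-0.02511439 -0.99964419  0.00898677  0.01398547]
 [-0.98749432  0.02340754 -0.15590723  0.5198596 ]
 [ 0.15564139 -0.0127899  -0.98773082  1.02386392]
 [ 0.          0.          0.          1.        ]]
board [(0.91, [209, 149, 327, 242]), (0.3, [117, 216, 141, 242])]
cork_coaster [(0.87, [286, 188, 322, 220])]
slate_coaster [(0.77, [218, 201, 250, 236])]
tin [(0.83, [118, 217, 140, 238])]
red_mug [(0.6, [160, 240, 190, 270]), (0.44, [387, 191, 417, 214])]
blue_mug [(0.61, [387, 186, 415, 215]), (0.48, [208, 151, 329, 241])]
white_mug [(0.77, [416, 218, 448, 238])]
carton [(0.81, [158, 196, 184, 217])]
bottle [(0.77, [384, 244, 405, 262])]
```

View pics/scene0.png

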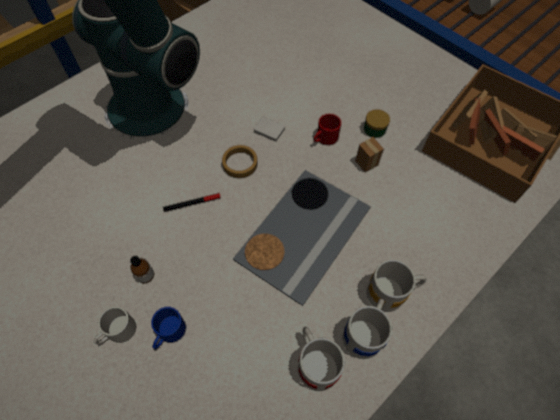

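```bash
python3 -c "
import cv2
i=cv2.imread('pics/top0.png'); i=i[110:290,95:465]
cv2.imwrite('pics/top0c.png',cv2.resize(i,None,fx=2.16,fy=2.16,interpolation=2))"
```

```text
(no output)
```

View pics/top0c.png

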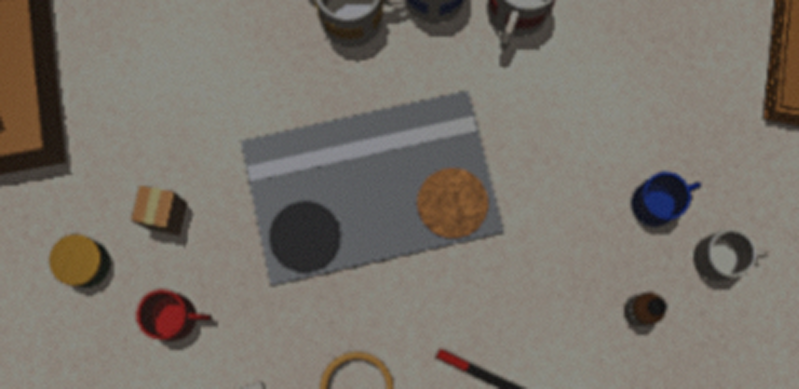

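The board is rotated, with slate on the left (top ≈ 235,218) and cork on the right (≈ 304,204). Carton, tin and red mug are on the left, and blue mug, white mug and bottle on the right. Next I fit poses by silhouette.

```bash
cat > h.py <<'E'
import numpy as np, cv2
from scipy.optimize import minimize
from workcell import bot
A=np.linspace(0,2*np.pi,48,endpoint=False)
def ring(r,z,x=0,y=0): return np.c_[x+r*np.cos(A),y+r*np.sin(A),np.full(48,z)]
def box(x0,x1,y0,y1,z0,z1): return np.array([[x,y,z] for x in(x0,x1) for y in(y0,y1) for z in(z0,z1)],float)
MUG=[np.r_[ring(.03,0),ring(.03,.06)],box(-.005,.005,.028,.054,.014,.046)]
P={'tin':[np.r_[ring(.032,0),ring(.032,.045)]],'carton':[box(-.022,.022,-.022,.022,0,.07)],
 'bottle':[np.r_[ring(.02,0),ring(.02,.055),ring(.01,.075)],np.r_[ring(.01,.072),ring(.01,.09)]],
 'red_mug':MUG,'blue_mug':MUG,'white_mug':MUG,
 'board':[box(-.095,.095,-.15,.15,0,.008)]}
def proj(c,p):
    W=c['world_to_cam']; f=210/np.tan(np.radians(c['vfov']/2))
    K=np.array([[f,0,c['cx']],[0,f,c['cy']],[0,0,1]])
    return cv2.projectPoints(np.asarray(p,float).reshape(-1,3),cv2.Rodrigues(W[:3,:3])[0],W[:3,3],K,np.array(c['dist_coeffs'],float))[0][:,0]
def unproj(c,uv,z):
    W=c['world_to_cam']; f=210/np.tan(np.radians(c['vfov']/2))
    K=np.array([[f,0,c['cx']],[0,f,c['cy']],[0,0,1]])
    n=cv2.undistortPoints(np.array([[uv]],float),K,np.array(c['dist_coeffs'],float))[0,0]
    R=W[:3,:3];o=-R.T@W[:3,3];d=R.T@np.r_[n,1]
    return o+d*(z-o[2])/d[2]
def render(c,parts,x,y,z,yaw,S=6):
    im=np.zeros((420*S,560*S),np.uint8); R=np.array([[np.cos(yaw),-np.sin(yaw),0],[np.sin(yaw),np.cos(yaw),0],[0,0,1]])
    for p in parts:
        u=((proj(c,p@R.T+[x,y,z])+.5)*S*16).astype(np.float32)
        cv2.fillConvexPoly(im,cv2.convexHull(u).round().astype(np.int32),255,shift=4)
    return cv2.resize(im,(560,420),interpolation=cv2.INTER_AREA)/255.
def best(n,c,near=None):
    ds=bot.regions_of(n,c)
    if near is not None: ds=[d for d in ds if d['mask'].any() and np.hypot(*(np.argwhere(d['mask']).mean(0)[::-1]-proj(c,near)[0]))<15]
    return (ds[0]['mask'],ds[0]['score']) if ds else (None,0)
def fit(parts,views,x,y,z,yaw,usey=True):
    def cost(v): return sum(np.abs(render(c,parts,v[0],v[1],z,v[2]*10 if usey else yaw)-m).sum()/m.sum() for c,m in views)
    s0=np.array([[x,y,yaw/10],[x+.01,y,yaw/10],[x,y+.01,yaw/10],[x,y,yaw/10+.03]])
    if not usey: s0=s0[:3,:2]
    r=minimize(cost,s0[0],method='Nelder-Mead',options=dict(initial_simplex=s0,xatol=1e-4,fatol=1e-4,maxiter=90))
    return r.x[0],r.x[1],(r.x[2]*10 if usey else yaw),r.fun
E
cat > m0.py <<'E'
from h import *
C={n:bot.read_camera(n) for n in('top','scene')}
px={'tin':(129,229),'red_mug':(172,255),'carton':(170,206),'blue_mug':(401,202),'white_mug':(431,228),'bottle':(395,254),'board':(268,195)}
for n,uv in px.items():
    p=unproj(C['top'],uv,.03 if n!='board' else .008); V=[]
    for k in C:
        m,s=best(n,C[k],p)
        if m is not None: V.append((C[k],m)); print('  ',k,round(s,2),m.sum(),end='')
    print()
    y0={'red_mug':-1.5,'blue_mug':-1.2,'white_mug':-1.5,'board':.2,'carton':.1}.get(n,0)
    uy=n in('red_mug','blue_mug','white_mug','board','carton')
    for vs in [V]+([[v] for v in V] if len(V)>1 else []):
        print(n,np.round(fit(P[n],vs,p[0],p[1],0,y0,uy),4))
for n,uv in(('slate_coaster',(235,218)),('cork_coaster',(304,204))):
    p=unproj(C['top'],uv,.012);V=[(C[k],best(n,C[k],p)[0]) for k in C];V=[v for v in V if v[1] is not None]
    for vs in [V]+[[v] for v in V]: print(n,np.round(fit([np.r_[ring(.045,.008),ring(.045,.012)]],vs,p[0],p[1],0,0,False),4))
E
python3 m0.py
```

```text
top 0.67 499   scene 0.97 636
tin [0.4918 0.4025 0.     0.2277]
tin [0.4918 0.4025 0.     0.1781]
tin [0.492  0.402  0.     0.0483]
   top 0.94 579   scene 0.73 682
red_mug [ 0.4222  0.2902 -3.1509  0.1912]
red_mug [ 0.4225  0.2897 -0.2278  0.1476]
red_mug [ 0.4221  0.2887 -2.4943  0.0935]
   top 0.9 395   scene 0.86 665
carton [ 0.5492  0.2995 -0.2764  0.2373]
carton [ 0.5481  0.3001 -0.3541  0.1398]
carton [ 0.551   0.298  -0.1697  0.0579]
   top 0.89 572   scene 0.82 1068
blue_mug [ 0.5504 -0.3228 -2.8101  0.16  ]
blue_mug [ 0.5501 -0.3217 -2.8063  0.0559]
blue_mug [ 0.5499 -0.3247 -1.5869  0.187 ]
   top 0.83 544   scene 0.74 1165
white_mug [ 0.4786 -0.4001 -1.7295  0.4027]
white_mug [ 0.4782 -0.3978 -3.0937  0.1209]
white_mug [ 0.4787 -0.4002 -1.3974  0.1641]
   top 0.73 223   scene 0.89 472
bottle [ 0.4144 -0.294   0.      0.3375]
bottle [ 0.4136 -0.2914  0.      0.2221]
bottle [ 0.4138 -0.294   0.      0.1086]
   top 0.7 5878   scene 0.62 7183
board [0.5805 0.0384 0.2067 0.6415]
board [0.5799 0.0399 0.206  0.298 ]
board [0.5817 0.0374 0.2021 0.331 ]
slate_coaster [0.518  0.1231 0.     0.1075]
slate_coaster [0.5177 0.1244 0.     0.0437]
slate_coaster [0.5189 0.122  0.     0.0408]
cork_coaster [ 0.5561 -0.0634  0.      0.127 ]
cork_coaster [ 0.5548 -0.0618  0.      0.035 ]
cork_coaster [ 0.557  -0.0651  0.      0.0318]
```

```bash
cat > go.py <<'E'
# usage: go.py x y z theta : remaining shift in tool units (after the spin is done) to a target
import sys,numpy as np
from scipy.spatial.transform import Rotation as Ro
from workcell import bot
X,Y,Z,T=map(float,sys.argv[1:5]); s=bot.read_state()
R=Ro.from_rotvec(s['tcp_rot']).as_matrix(); th=np.arctan2(R[1,1],R[0,1])
d=(np.array([X,Y,Z])-s['tool_pos'])/.05
ty=np.array([np.cos(T),np.sin(T)]);tx=np.array([-np.sin(T),np.cos(T)])
print('t',round(s['time'],2),'pos',np.round(s['tool_pos'],4),'theta',round(th,3),'tilt',np.round(R[2,2],5),'w',round(s['width'],3),'F',np.round(s['wrist_force'],1),round(s['grip_force'],1))
print('spin',round(-(T-th)/.1,2),'tx',round(d[:2]@tx,2),'ty',round(d[:2]@ty,2),'tz',round(-d[2],2),'q1,q6',np.round(s['q'][[0,5]],2))
E
python3 -m creep '[[0,0,0,-1,1],[0,0,0,-1,1],[0,0,0,-1,1],[0,0,0,-1,1],[0,0,0,-1,1],[0,0,0,-1,1],[0,0,0,-1,1],[0,0,0,-1,1],[0,0,0,-1,1],[0,0,0,-1,1],[0,0,0,-1,1],[0,0,0,-1,1],[0,0,0,-1,1],[0,0,0,-1,1],[0,0,0,-1,1],[0,0,0,-0.4,1],[0,0,0,0,1]]' 40
python3 go.py .5 -.1 .2 .204; python3 go.py .492 .4025 .15 .204
```

```text
time: 4.12
tool_pos: [0.159, -0.656, 0.2313]
tcp_rot: [-1.981, -2.439, -0.0]
wrist_force: [0.0, 0.4, -0.8]
width: 0.995
grip_force: 0.0
t 4.12 pos [ 0.159  -0.656   0.2313] theta 0.207 tilt -1.0 w 0.995 F [ 0.   0.4 -0.8] 0.0
spin 0.03 tx 9.51 ty 8.93 tz 0.63 q1,q6 [-1.37 -1.58]
t 4.12 pos [ 0.159  -0.656   0.2313] theta 0.207 tilt -1.0 w 0.995 F [ 0.   0.4 -0.8] 0.0
spin 0.03 tx 19.38 ty 10.81 tz 1.63 q1,q6 [-1.37 -1.58]
```

```bash
python3 -m creep '[[0.8,0.8,0,0,1],[0.8,0.8,0,0,1],[0.8,0.8,0,0,1],[0.8,0.8,0,0,1],[0.8,0.8,0,0,1],[0.8,0.8,0,0,1],[0.8,0.8,0,0,1],[0.8,0.8,0,0,1],[0.8,0.8,0,0,1],[0.8,0.8,0,0,1],[0.8,0.8,0,0,1],[0.8,0.1,0,0,1],[1,0.2,0,0,1],[1,0.2,0,0,1],[1,0.2,0.2,0,1],[1,0.2,0.2,0,1],[1,0.2,0.2,0,1],[1,0.2,0.2,0,1],[1,0.2,0.2,0,1],[1,0.2,0.2,0,1]]'
python3 go.py .492 .4025 .1 .204
```

```text
time: 6.62
tool_pos: [0.4919, 0.3149, 0.1713]
tcp_rot: [1.981, 2.438, 0.001]
wrist_force: [0.9, -0.3, 0.1]
width: 0.999
grip_force: 0.0
t 6.62 pos [0.4919 0.3149 0.1713] theta 0.206 tilt -1.0 w 0.999 F [ 0.9 -0.3  0.1] 0.0
spin 0.02 tx 1.71 ty 0.36 tz 1.43 q1,q6 [0.53 0.32]
```

```bash
python3 -m creep '[[0.9,0.2,0.5,0,1],[0.81,0.16,0.5,0,1],[0,0,0.6,0,1],[0,0,0.6,0,1],[0,0,0,0,1],[0,0,0.4,0,1],[0,0,0.4,0,1],[0,0,0.2,0,1],[0,0,0,0,1]]'
python3 go.py .492 .4025 .01 .204
```

```text
time: 7.75
tool_pos: [0.4912, 0.3998, 0.01]
tcp_rot: [-1.98, -2.438, 0.004]
wrist_force: [0.2, -0.0, 0.9]
width: 0.997
grip_force: 0.0
t 7.75 pos [0.4912 0.3998 0.01  ] theta 0.207 tilt -1.0 w 0.997 F [ 0.2 -0.   0.9] 0.0
spin 0.03 tx 0.05 ty 0.03 tz -0.0 q1,q6 [0.64 0.44]
```

```bash
python3 -m creep '[[0,0,0,0,0.3],[0,0,0,0,0],[0,0,0,0,0],[0,0,0,0,0],[0,0,0,0,0],[0,0,0,0,0]]' 30
python3 go.py .492 .4025 .01 .204
```

```text
time: 8.5
tool_pos: [0.4927, 0.4011, 0.0123]
tcp_rot: [1.98, 2.439, 0.003]
wrist_force: [0.6, 0.3, 5.7]
width: 0.741
grip_force: 33.4
t 8.5 pos [0.4927 0.4011 0.0123] theta 0.207 tilt -1.0 w 0.741 F [0.6 0.3 5.7] 33.4
spin 0.03 tx 0.03 ty -0.01 tz 0.05 q1,q6 [0.64 0.44]
```

```bash
python3 -m creep '[[0,0,-0.4,0,0],[0,0,-0.8,0,0],[0,0,-0.8,0,0],[0,0,0,0,0],[0,0,0,0,0]]'
python3 go.py .518 .1231 .0243 .204
```

```text
time: 9.12
tool_pos: [0.4913, 0.4, 0.1108]
tcp_rot: [-1.98, -2.439, 0.002]
wrist_force: [-0.7, -0.3, -2.7]
width: 0.736
grip_force: 33.5
t 9.12 pos [0.4913 0.4    0.1108] theta 0.207 tilt -1.0 w 0.736 F [-0.7 -0.3 -2.7] 33.5
spin 0.03 tx -5.53 ty -0.6 tz 1.73 q1,q6 [0.64 0.44]
```

```bash
python3 -m creep '[[-0.5,-0.1,0,0,0],[-1,-0.1,0,0,0],[-1,-0.1,0,0,0],[-1,-0.1,0,0,0],[-1,-0.1,0,0,0],[-0.6,-0.1,0,0,0],[-0.4,0,0,0,0],[0,0,0.6,0,0],[0,0,0.5,0,0],[0,0,0,0,0],[0,0,0,0,0]]'
python3 go.py .518 .1231 .0243 .204
```

```text
time: 10.5
tool_pos: [0.5193, 0.1253, 0.0565]
tcp_rot: [-1.98, -2.439, 0.0]
wrist_force: [1.2, -0.1, -1.6]
width: 0.735
grip_force: 33.6
t 10.5 pos [0.5193 0.1253 0.0565] theta 0.207 tilt -1.0 w 0.735 F [ 1.2 -0.1 -1.6] 33.6
spin 0.03 tx -0.04 ty -0.03 tz 0.64 q1,q6 [ 0.19 -0.02]
```

```bash
python3 -m creep '[[-0.03,-0.02,0.3,0,0],[0,0,0.2,0,0],[0,0,0.08,0,0],[0,0,0,0,0],[0,0,0,0,0]]'; python3 -m creep '[[0,0,0.03,0,0],[0,0,0,0,0],[0,0,0,0,0]]';python3 -m creep '[[0,0,0.02,0,0],[0,0,0,0,0],[0,0,0,0,0]]'
```

```text
time: 11.12
tool_pos: [0.5188, 0.1236, 0.0275]
tcp_rot: [1.98, 2.439, 0.001]
wrist_force: [-0.3, 0.0, -0.8]
width: 0.732
grip_force: 33.6
time: 11.5
tool_pos: [0.5186, 0.1236, 0.0259]
tcp_rot: [1.98, 2.439, 0.0]
wrist_force: [-0.0, 0.3, -1.8]
width: 0.734
grip_force: 33.6
time: 11.88
tool_pos: [0.5184, 0.1235, 0.0248]
tcp_rot: [-1.98, -2.439, 0.0]
wrist_force: [-0.6, -0.9, -1.6]
width: 0.738
grip_force: 33.6
```

```bash
python3 -m creep '[[0,0,0.02,0,0],[0,0,0,0,0],[0,0,0,0,0]]';python3 -m creep '[[0,0,0.02,0,0],[0,0,0,0,0],[0,0,0,0,0]]'
```

```text
time: 12.25
tool_pos: [0.5186, 0.1235, 0.0243]
tcp_rot: [1.98, 2.439, 0.0]
wrist_force: [-2.6, -0.9, 5.3]
width: 0.737
grip_force: 34.0
time: 12.62
tool_pos: [0.5186, 0.1235, 0.0242]
tcp_rot: [1.98, 2.439, -0.0]
wrist_force: [-6.2, -1.1, 12.0]
width: 0.733
grip_force: 34.6
```

```bash
python3 -m creep '[[0,0,-0.02,0,0],[0,0,0,0,0],[0,0,0,0,1],[0,0,0,0,1],[0,0,0,0,1],[0,0,0,0,1],[0,0,-0.3,0,1],[0,0,-0.6,0,1],[0.3,0,-0.8,0,1],[0.8,-0.1,-0.8,0,1],[1,-0.3,-0.4,0,1],[1,-0.5,0,0,1],[0.2,-0.5,0,0.4,1],[0,0,0,1,1],[0,0,0,0.6,1],[0,0,0,0,1]]'
cat > m1.py <<'E'
# m1.py name x y yaw z : refit one thing near a guess
import sys
from h import *
n=sys.argv[1];x,y,yaw,z=map(float,sys.argv[2:6])
for k in('top','scene'):
    c=bot.read_camera(k);m,s=best(n,c,[x,y,z+.03])
    if m is None: print(k,'none');continue
    print(n,k,round(s,2),np.round(fit(P[n],[(c,m)],x,y,z,yaw,False),4))
    cv2.imwrite('pics/%s_%s_%d.png'%(n,k,bot.read_state()['time']*100),c['pixels'][:,:,::-1])
E
python3 m1.py tin .518 .1235 0 .012; python3 go.py .422 .2895 .13 0
```

```text
time: 14.62
tool_pos: [0.4162, 0.2709, 0.1699]
tcp_rot: [2.212, 2.23, 0.002]
wrist_force: [1.2, -0.5, -0.9]
width: 1.001
grip_force: 0.0
tin top 0.98 [0.518  0.1235 0.     0.194 ]
tin scene 0.9 [0.5153 0.1249 0.     0.1527]
t 14.82 pos [0.4162 0.2706 0.1691] theta 0.007 tilt -1.0 w 1.002 F [-0.3  0.2 -0.8] 0.0
spin 0.07 tx 0.38 ty 0.12 tz 0.78 q1,q6 [0.53 0.52]
```

```bash
python3 -m creep '[[0.38,0.12,0.4,0,1],[0,0,0.6,0,1],[0,0,0.6,0,1],[0,0,0.6,0,1],[0,0,0.4,0,1],[0,0,0.2,0,1],[0,0,0.2,0,1],[0,0,0,0,1],[0,0,0,0,1]]'
python3 go.py .422 .2895 .02 0; python3 -c "
import cv2
a=cv2.imread('pics/tin_top_%d.png'%1467) if 0 else None
import glob;print(glob.glob('pics/tin*'))
f=sorted(glob.glob('pics/tin_*'))
o=[]
for p,(r,c) in zip(f,((130,200),(200,190))):
  i=cv2.imread(p); print(p)
  r,c=((110,240) if 'scene' in p else (140,150)); o.append(cv2.resize(i[r:r+130,c:c+130],None,fx=3,fy=3,interpolation=2))
cv2.imwrite('pics/tincrop.png',cv2.hconcat(o))"
```

```text
time: 15.95
tool_pos: [0.4225, 0.29, 0.0195]
tcp_rot: [2.213, 2.229, 0.002]
wrist_force: [-0.4, 0.3, -0.4]
width: 1.002
grip_force: 0.0
t 15.95 pos [0.4225 0.29   0.0195] theta 0.007 tilt -1.0 w 1.002 F [-0.4  0.3 -0.4] 0.0
spin 0.07 tx -0.01 ty -0.01 tz -0.01 q1,q6 [0.55 0.55]
['pics/tin_scene_1482.png', 'pics/tin_top_1472.png']
pics/tin_scene_1482.png
pics/tin_top_1472.png
```

View pics/tincrop.png

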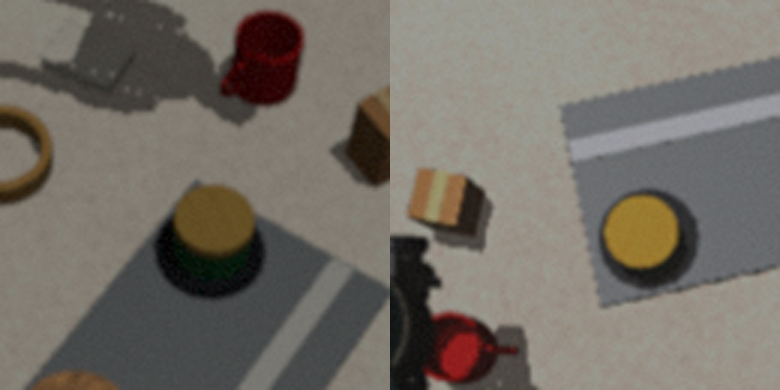

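The tin stands upright within the slate coaster (scene lid at crop (214,220), coaster centre ≈ (210,243)). I'll check it by fitting the lid while gripping the mug.

```bash
python3 -m creep '[[0,0,0,0,0.3],[0,0,0,0,0],[0,0,0,0,0],[0,0,0,0,0],[0,0,0,0,0],[0,0,0,0,0]]' 30
python3 go.py .422 .2895 .02 0
python3 - <<'E'
from h import *
import glob
for k,f in(('top','pics/tin_top_1472.png'),('scene','pics/tin_scene_1482.png')):
    c=bot.read_camera(k);i=cv2.cvtColor(cv2.imread(f),cv2.COLOR_BGR2HSV)
    m=cv2.inRange(i,(15,120,70),(32,255,255))>0
    u=proj(c,[.518,.1235,.057])[0];yy,xx=np.mgrid[:420,:560];m&=np.hypot(xx-u[0],yy-u[1])<22
    print(k,m.sum(),np.round(fit([ring(.032,.045)],[(c,m)],.518,.1235,.012,0,False),4))
E
```

```text
time: 16.7
tool_pos: [0.4226, 0.2901, 0.0196]
tcp_rot: [2.213, 2.229, 0.002]
wrist_force: [-0.5, 0.0, 5.0]
width: 0.685
grip_force: 33.0
t 16.7 pos [0.4226 0.2901 0.0196] theta 0.007 tilt -1.0 w 0.685 F [-0.5  0.   5. ] 33.0
spin 0.07 tx -0.01 ty -0.01 tz -0.01 q1,q6 [0.55 0.55]
top 490 [0.5165 0.125  0.     0.0426]
scene 454 [0.5196 0.121  0.     0.0805]
```

```bash
python3 -m creep '[[0,0,-0.4,0,0],[0,0,-0.8,0,0],[0,0,-1,-1,0],[0,0,-0.8,-1,0],[0,0,0,-1,0],[0,0,0,-1,0],[0,0,0,-1,0],[0,0,0,-1,0],[0,0,0,-1,0],[0,0,0,-1,0],[0,0,0,-1,0],[0,0,0,-1,0],[0,0,0,-1,0],[0,0,0,-1,0],[0,0,0,-1,0],[0,0,0,-1,0],[0,0,0,-1,0],[0,0,0,-1,0],[0,0,0,-1,0],[0,0,0,-0.7,0]]'
python3 go.py .518 .123 .0766 1.775
```

```text
time: 19.3
tool_pos: [0.4211, 0.2892, 0.1677]
tcp_rot: [0.327, -3.123, 0.001]
wrist_force: [-0.1, -1.3, -2.2]
width: 0.686
grip_force: 33.3
t 19.3 pos [0.4211 0.2892 0.1677] theta 1.78 tilt -1.0 w 0.686 F [-0.1 -1.3 -2.2] 33.3
spin 0.05 tx -1.22 ty -3.65 tz 1.82 q1,q6 [ 0.55 -1.23]
```

```bash
python3 -m creep '[[-0.2,-0.6,0,0,0],[-0.3,-0.9,0,0,0],[-0.3,-0.9,0,0,0],[-0.2,-0.7,0,0,0],[-0.22,-0.55,0,0,0],[0,0,0.5,0,0],[0,0,0.5,0,0],[0,0,0,0,0],[0,0,0,0,0]]'
python3 go.py .518 .123 .0766 1.775
python3 - <<'E'
from h import *
for k in('top','scene'):
    c=bot.read_camera(k); i=cv2.cvtColor(c['pixels'],cv2.COLOR_RGB2HSV)
    cv2.imwrite(f'pics/red_{k}.png',c['pixels'][:,:,::-1])
o=[cv2.resize(cv2.imread(f'pics/red_{k}.png')[r:r+130,q:q+130],None,fx=3,fy=3,interpolation=2) for k,r,q in(('scene',110,240),('top',140,160))]
cv2.imwrite('pics/redcrop.png',cv2.hconcat(o))
E
```

```text
time: 20.42
tool_pos: [0.519, 0.1236, 0.119]
tcp_rot: [0.324, -3.125, 0.0]
wrist_force: [0.1, 0.0, -1.4]
width: 0.689
grip_force: 33.4
t 20.43 pos [0.519  0.1236 0.119 ] theta 1.777 tilt -1.0 w 0.689 F [ 0.1  0.  -1.4] 33.4
spin 0.02 tx 0.02 ty -0.01 tz 0.85 q1,q6 [ 0.19 -1.59]
```

View pics/redcrop.png

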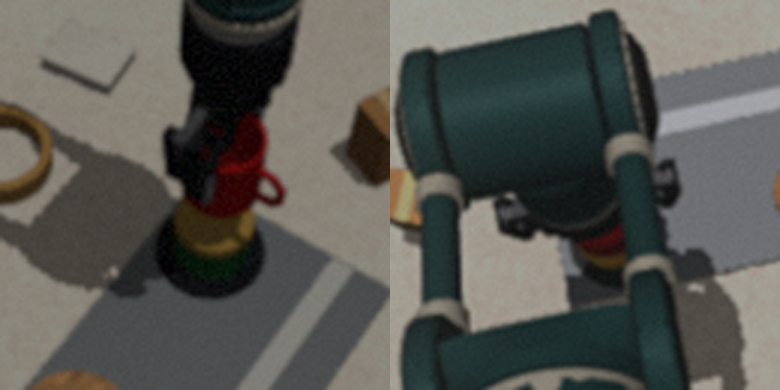

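Red mug is held upright over the tin (scene crop ≈ (240,175) above the lid at (214,225)) with its handle to the rear. Lowering it now.

```bash
python3 -m creep '[[0.02,0,0.4,0,0],[0,0,0.3,0,0],[0,0,0.08,0,0],[0,0,0,0,0],[0,0,0,0,0]]'; python3 -m creep '[[0,0,0.03,0,0],[0,0,0,0,0],[0,0,0,0,0]]';python3 -m creep '[[0,0,0.02,0,0],[0,0,0,0,0],[0,0,0,0,0]]'
```

```text
time: 21.15
tool_pos: [0.5186, 0.1234, 0.0804]
tcp_rot: [-0.323, 3.124, 0.0]
wrist_force: [-0.2, -0.3, -1.5]
width: 0.68
grip_force: 33.4
time: 21.52
tool_pos: [0.5181, 0.1233, 0.0784]
tcp_rot: [-0.323, 3.125, 0.0]
wrist_force: [1.5, 0.2, -2.9]
width: 0.686
grip_force: 33.4
time: 21.9
tool_pos: [0.518, 0.1233, 0.0772]
tcp_rot: [0.323, -3.125, 0.0]
wrist_force: [0.3, -0.5, -2.5]
width: 0.686
grip_force: 33.4
```

```bash
python3 -m creep '[[0,0,0.02,0,0],[0,0,0,0,0],[0,0,0,0,0]]'
```

```text
time: 22.28
tool_pos: [0.5182, 0.1233, 0.0767]
tcp_rot: [-0.323, 3.124, 0.0]
wrist_force: [-1.6, -0.2, 1.4]
width: 0.687
grip_force: 33.6
```

```bash
python3 -m creep '[[0,0,0,0,1],[0,0,0,0,1],[0,0,0,0,1],[0,0,0,0,1],[0,0,-0.3,0,1],[0,0,-0.6,0,1],[0,0,-0.8,0,1],[0,0,-0.6,1,1],[0,0,0,1,1],[0,0,0,1,1],[0,0,0,1,1],[0,0,0,1,1],[0,0,0,1,1],[0,0,0,1,1],[0,0,0,1,1],[0,0,0,1,1],[0,0,0,1,1],[0,0,0,1,1],[0,0,0,1,1],[0,0,0,1,1]]'
python3 go.py .5502 -.3225 .13 .332
```

```text
time: 24.78
tool_pos: [0.5183, 0.1234, 0.1926]
tcp_rot: [1.638, 2.68, 0.001]
wrist_force: [-0.1, -1.0, -0.6]
width: 1.002
grip_force: 0.0
t 24.77 pos [0.5183 0.1234 0.1926] theta 0.474 tilt -1.0 w 1.002 F [-0.1 -1.  -0.6] 0.0
spin 1.42 tx -8.64 ty -2.3 tz 1.25 q1,q6 [ 0.19 -0.29]
```

```bash
python3 -m creep '[[0,0,0,1,1],[0,0,0,0.4,1],[-0.5,-0.2,0,0,1],[-0.9,-0.3,0,0,1],[-1,-0.3,0,0,1],[-1,-0.3,0,0,1],[-1,-0.3,0,0,1],[-1,-0.3,0,0,1],[-1,-0.2,0,0,1],[-1,-0.2,0.3,0,1],[-0.8,-0.1,0.3,0,1],[-0.4,-0.1,0.3,0,1],[0,0,0,0,1],[0,0,0,0,1]]'
python3 go.py .5502 -.3225 .02 .332
cat > m2.py <<'E'
# colour-fit check: m2.py
from h import *
C={k:bot.read_camera(k) for k in('top','scene')}
for n,parts,lo,hi,x,y,z in(('red',MUG,(0,130,30),(8,255,255),.518,.123,.057),('blue',MUG,(105,120,30),(130,255,255),.55,-.3225,0)):
  for k,c in C.items():
    i=cv2.cvtColor(c['pixels'],cv2.COLOR_RGB2HSV); m=cv2.inRange(i,lo,hi)
    if n=='red': m|=cv2.inRange(i,(172,130,30),(180,255,255))
    u=proj(c,[x,y,z+.03])[0];yy,xx=np.mgrid[:420,:560];m=(m>0)&(np.hypot(xx-u[0],yy-u[1])<32)
    m=cv2.morphologyEx(m.astype(np.uint8),cv2.MORPH_CLOSE,np.ones((3,3)))>0
    print(n,k,m.sum(),np.round(fit(parts,[(c,m)],x,y,z,-1.37 if n=='red' else -2.81),4))
E
python3 m2.py
```

```text
time: 26.52
tool_pos: [0.5516, -0.3194, 0.1465]
tcp_rot: [-1.817, -2.562, -0.001]
wrist_force: [0.2, -0.2, -0.3]
width: 0.998
grip_force: 0.0
t 26.52 pos [ 0.5516 -0.3194  0.1465] theta 0.337 tilt -1.0 w 0.998 F [ 0.2 -0.2 -0.3] 0.0
spin 0.05 tx -0.05 ty -0.05 tz 2.53 q1,q6 [-0.56 -0.9 ]
red top 511 [ 0.5178  0.1247 -1.3609  0.1798]
red scene 781 [ 0.5175  0.1242 -1.5611  0.2081]
blue top 442 [ 0.552  -0.3232 -2.7635  0.3197]
blue scene 812 [ 0.5496 -0.3251 -2.6646  0.3894]
```

```bash
python3 -m creep '[[-0.07,-0.05,0.4,0,1],[0,0,0.6,0,1],[0,0,0.6,0,1],[0,0,0.5,0,1],[0,0,0.25,0,1],[0,0,0.18,0,1],[0,0,0,0,1],[0,0,0,0,1]]'
python3 go.py .5502 -.3235 .02 .337
```

```text
time: 27.62
tool_pos: [0.5513, -0.3252, 0.0209]
tcp_rot: [1.816, 2.561, 0.0]
wrist_force: [-0.6, 0.1, 0.0]
width: 0.999
grip_force: 0.0
t 27.62 pos [ 0.5513 -0.3252  0.0209] theta 0.337 tilt -1.0 w 0.999 F [-0.6  0.1  0. ] 0.0
spin 0.0 tx 0.04 ty -0.01 tz 0.02 q1,q6 [-0.57 -0.91]
```

```bash
python3 -m creep '[[0,0,0,0,0.3],[0,0,0,0,0],[0,0,0,0,0],[0,0,0,0,0],[0,0,0,0,0],[0,0,0,0,0]]' 30
python3 go.py .5502 -.3235 .02 .337;python3 -m creep '[[0,0,-0.4,0,0],[0,0,-0.8,0,0],[0,0,-0.8,0.7,0],[0,0,0,0.6,0],[0,0,0,0,0],[0,0,0,0,0]]'
python3 go.py .5561 -.0634 .032 .204
```

```text
time: 28.38
tool_pos: [0.5513, -0.3252, 0.0209]
tcp_rot: [1.816, 2.561, 0.0]
wrist_force: [-0.0, -0.1, 5.7]
width: 0.681
grip_force: 34.0
t 28.38 pos [ 0.5513 -0.3252  0.0209] theta 0.337 tilt -1.0 w 0.681 F [-0.  -0.1  5.7] 34.0
spin -0.0 tx 0.04 ty -0.01 tz 0.02 q1,q6 [-0.57 -0.91]
time: 29.12
tool_pos: [0.5495, -0.3241, 0.1189]
tcp_rot: [-1.977, -2.438, 0.0]
wrist_force: [0.6, -0.3, -2.1]
width: 0.68
grip_force: 33.4
t 29.12 pos [ 0.5495 -0.3241  0.1189] theta 0.208 tilt -1.0 w 0.68 F [ 0.6 -0.3 -2.1] 33.4
spin 0.04 tx 5.08 ty 1.18 tz 1.74 q1,q6 [-0.57 -0.78]
```

```bash
python3 -m creep '[[0.4,0.1,0,0,0],[0.8,0.2,0,0,0],[1,0.2,0,0,0],[1,0.2,0,0,0],[0.9,0.2,0,0,0],[0.6,0.2,0,0,0],[0.36,0.08,0,0,0],[0,0,0.6,0,0],[0,0,0.5,0,0],[0,0,0.3,0,0],[0,0,0.2,0,0],[0,0,0,0,0],[0,0,0,0,0]]'
python3 go.py .5561 -.0637 .0329 .204
```

```text
time: 30.75
tool_pos: [0.557, -0.0652, 0.0406]
tcp_rot: [1.98, 2.438, 0.001]
wrist_force: [0.3, 0.4, -1.4]
width: 0.68
grip_force: 33.3
t 30.75 pos [ 0.557  -0.0652  0.0406] theta 0.207 tilt -1.0 w 0.68 F [ 0.3  0.4 -1.4] 33.3
spin 0.03 tx 0.03 ty -0.01 tz 0.15 q1,q6 [-0.16 -0.37]
```

```bash
python3 -m creep '[[0.01,-0.01,0.08,0,0],[0,0,0.03,0,0],[0,0,0,0,0],[0,0,0,0,0]]'; python3 -m creep '[[0,0,0.03,0,0],[0,0,0,0,0],[0,0,0,0,0]]';python3 -m creep '[[0,0,0.02,0,0],[0,0,0,0,0],[0,0,0,0,0]]'
```

```text
time: 31.25
tool_pos: [0.5557, -0.0645, 0.0344]
tcp_rot: [1.98, 2.439, 0.0]
wrist_force: [0.2, -0.7, -1.5]
width: 0.677
grip_force: 33.3
time: 31.62
tool_pos: [0.5558, -0.0646, 0.0329]
tcp_rot: [1.98, 2.439, 0.0]
wrist_force: [-0.1, 0.7, -0.9]
width: 0.682
grip_force: 33.3
time: 32.0
tool_pos: [0.5558, -0.0645, 0.0329]
tcp_rot: [1.98, 2.439, 0.0]
wrist_force: [-2.1, 1.0, 6.0]
width: 0.681
grip_force: 34.1
```

```bash
python3 -m creep '[[0,0,-0.02,0,0],[0,0,0,0,1],[0,0,0,0,1],[0,0,0,0,1],[0,0,0,0,1],[0,0,-0.3,0,1],[0,0,-0.6,0,1],[0,0,-0.8,1,1],[0,0,-0.9,1,1],[0,0,-0.8,1,1],[0,0,0,1,1],[0,0,0,0.2,1],[0,0,0,0,1]]'
python3 go.py .5495 .299 .13 -.22; python3 m1.py blue_mug .5561 -.0637 -2.94 .012; python3 m1.py carton .5495 .299 -.22 0
```

```text
time: 33.62
tool_pos: [0.5551, -0.0645, 0.2025]
tcp_rot: [-2.443, -1.974, 0.001]
wrist_force: [0.6, 0.9, -0.8]
width: 0.998
grip_force: 0.0
t 33.62 pos [ 0.5551 -0.0645  0.2025] theta -0.212 tilt -1.0 w 0.998 F [ 0.6  0.9 -0.8] 0.0
spin 0.08 tx 7.07 ty -1.7 tz 1.45 q1,q6 [-0.16  0.05]
blue_mug top 0.78 [ 0.5505 -0.055  -2.94    2.0201]
blue_mug scene 0.78 [ 0.5544 -0.0624 -2.94    0.0917]
carton top 0.87 [ 0.5492  0.299  -0.22    0.0865]
carton scene 0.86 [ 0.5504  0.298  -0.22    0.0699]
```

```bash
python3 -m creep '[[0.5,-0.1,0,0,1],[0.9,-0.2,0,0,1],[1,-0.25,0,0,1],[1,-0.25,0,0,1],[1,-0.25,0,0,1],[1,-0.25,0,0,1],[0.9,-0.2,0,0,1],[0.5,-0.1,0.2,0,1],[0.27,-0.1,0.3,0,1],[0,0,0.6,0,1],[0,0,0.6,0,1],[0,0,0,0,1],[0,0,0,0,1]]'
python3 m2.py; python3 go.py .5497 .2985 .036 -.212
```

```text
time: 35.65
tool_pos: [0.5477, 0.2986, 0.1183]
tcp_rot: [2.445, 1.972, 0.001]
wrist_force: [1.1, 0.2, 0.2]
width: 1.002
grip_force: 0.0
red top 522 [ 0.5177  0.1251 -1.3897  0.1561]
red scene 807 [ 0.5181  0.1244 -1.5584  0.1698]
blue top 0 [ 0.55   -0.3225 -2.81       inf]
blue scene 0 [ 0.55   -0.3225 -2.81       inf]
t 35.75 pos [0.5485 0.2992 0.1196] theta -0.213 tilt -1.0 w 1.002 F [-0.3  0.8  1. ] 0.0
spin -0.01 tx -0.01 ty 0.03 tz 1.67 q1,q6 [0.46 0.67]h.py:33: RuntimeWarning: divide by zero encountered in scalar divide
  def cost(v): return sum(np.abs(render(c,parts,v[0],v[1],z,v[2]*10 if usey else yaw)-m).sum()/m.sum() for c,m in views)
  np.max(np.abs(fsim[0] - fsim[1:])) <= fatol):
```

```bash
python3 m1.py blue_mug .5561 -.0637 -2.94 .012; python3 -m creep '[[0,0.03,0.5,0,1],[0,0,0.6,0,1],[0,0,0.35,0,1],[0,0,0.2,0,1],[0,0,0,0,1],[0,0,0,0,1],[0,0,0,0,0.3],[0,0,0,0,0],[0,0,0,0,0],[0,0,0,0,0],[0,0,0,0,0],[0,0,0,0,0],[0,0,0,0,0],[0,0,0,0,0]]' 25
python3 go.py .5497 .2985 .036 -.212
```

```text
blue_mug top 0.9 [ 0.5525 -0.0602 -2.94    0.0834]
blue_mug scene 0.92 [ 0.5545 -0.0628 -2.94    0.0593]
time: 37.7
tool_pos: [0.5493, 0.2989, 0.036]
tcp_rot: [2.445, 1.972, 0.002]
wrist_force: [0.1, -0.7, 5.1]
width: 0.51
grip_force: 26.5
t 37.7 pos [0.5493 0.2989 0.036 ] theta -0.213 tilt -1.0 w 0.51 F [ 0.1 -0.7  5.1] 26.5
spin -0.01 tx -0.01 ty 0.01 tz -0.0 q1,q6 [0.46 0.67]
```

```bash
python3 -m creep '[[0,0,-0.4,0,0],[0,0,-0.8,0,0],[0,0,-0.9,-1,0],[0,0,-0.9,-1,0],[0,0,-0.6,-1,0],[0,0,0,-1,0],[0,0,0,-0.2,0],[0,0,0,0,0]]'
python3 go.py .5367 .0297 .044 .205
```

```text
time: 38.7
tool_pos: [0.548, 0.2983, 0.2146]
tcp_rot: [-1.981, -2.437, 0.003]
wrist_force: [0.6, 0.5, -1.3]
width: 0.512
grip_force: 26.0
t 38.7 pos [0.548  0.2983 0.2146] theta 0.206 tilt -1.0 w 0.512 F [ 0.6  0.5 -1.3] 26.0
spin 0.01 tx -5.21 ty -1.31 tz 3.41 q1,q6 [0.46 0.25]
```

```bash
python3 -m creep '[[-0.4,-0.1,0,0,0],[-0.8,-0.2,0,0,0],[-1,-0.25,0,0,0],[-1,-0.25,0,0,0],[-1,-0.25,0,0,0],[-0.6,-0.16,0,0,0],[-0.41,-0.1,0,0,0],[0,0,0,0,0],[0,0,0.6,0,0],[0,0,0.8,0,0],[0,0,0.7,0,0],[0,0,0.6,0,0],[0,0,0.4,0,0],[0,0,0.1,0,0],[0,0,0,0,0],[0,0,0,0,0]]'
python3 go.py .5367 .0297 .044 .205
```

```text
time: 40.7
tool_pos: [0.5392, 0.0303, 0.0565]
tcp_rot: [1.979, 2.438, 0.002]
wrist_force: [0.0, 0.8, -0.9]
width: 0.511
grip_force: 25.9
t 40.7 pos [0.5392 0.0303 0.0565] theta 0.207 tilt -1.0 w 0.511 F [ 0.   0.8 -0.9] 25.9
spin 0.02 tx -0.0 ty -0.05 tz 0.25 q1,q6 [ 0.01 -0.2 ]
```

```bash
python3 -m creep '[[0,-0.04,0.12,0,0],[0,0,0.08,0,0],[0,0,0,0,0],[0,0,0,0,0]]'; python3 -m creep '[[0,0,0.03,0,0],[0,0,0,0,0],[0,0,0,0,0]]';python3 -m creep '[[0,0,0.02,0,0],[0,0,0,0,0],[0,0,0,0,0]]'
```

```text
time: 41.2
tool_pos: [0.5362, 0.0298, 0.0453]
tcp_rot: [-1.98, -2.439, -0.0]
wrist_force: [0.1, -0.4, -1.5]
width: 0.511
grip_force: 25.9
time: 41.58
tool_pos: [0.5366, 0.0298, 0.044]
tcp_rot: [1.98, 2.439, 0.001]
wrist_force: [0.3, -0.8, 0.3]
width: 0.513
grip_force: 26.0
time: 41.95
tool_pos: [0.5366, 0.0297, 0.044]
tcp_rot: [1.98, 2.439, 0.0]
wrist_force: [-1.5, -1.6, 6.9]
width: 0.518
grip_force: 26.9
```

```bash
python3 -m creep '[[0,0,-0.02,0,0],[0,0,0,0,1],[0,0,0,0,1],[0,0,0,0,1],[0,0,0,0,1],[0,0,-0.3,0,1],[0,0,-0.6,0,1],[0,0,-0.8,0,1],[0,0,-0.9,0,1],[0,0,-0.6,1,1],[0,0,0,1,1],[0,0,0,1,1],[0,0,0,1,1],[0,0,0,1,1],[0,0,0,1,1],[0,0,0,1,1],[0,0,0,1,1],[0,0,0,1,1],[0,0,0,1,1],[0,0,0,1,1]]'
python3 go.py .414 -.293 .12 -1.367
```

```text
time: 44.45
tool_pos: [0.5364, 0.0298, 0.205]
tcp_rot: [2.964, 1.039, 0.002]
wrist_force: [-0.4, -0.2, 0.2]
width: 0.997
grip_force: 0.0
t 44.45 pos [0.5364 0.0298 0.205 ] theta -0.896 tilt -1.0 w 0.997 F [-0.4 -0.2  0.2] 0.0
spin 4.71 tx -3.7 ty 5.83 tz 1.7 q1,q6 [0.01 0.91]
```

```bash
python3 -m creep '[[0,0,0,1,1],[0,0,0,1,1],[0,0,0,1,1],[0,0,0,1,1],[0,0,0,0.7,1],[-0.3,0.5,0,0,1],[-0.6,0.9,0,0,1],[-0.6,1,0,0,1],[-0.6,1,0,0,1],[-0.6,1,0,0,1],[-0.5,0.8,0.2,0,1],[-0.5,0.63,0.3,0,1],[0,0,0.5,0,1],[0,0,0.7,0,1],[0,0,0,0,1],[0,0,0,0,1]]'
python3 go.py .414 -.293 .026 -1.367
python3 m1.py bottle .414 -.293 0 0; python3 m1.py blue_mug .5561 -.0637 -2.94 .012;python3 m1.py carton .537 .0297 .204 .008
python3 - <<'E'
import glob,cv2
o=[]
for k,r,q in(('scene',160,220),('top',140,200)):
    f=sorted(glob.glob(f'pics/carton_{k}_*'))[-1]; print(f)
    o.append(cv2.resize(cv2.imread(f)[r:r+150,q:q+130],None,fx=3,fy=3,interpolation=2))
cv2.imwrite('pics/mid.png',cv2.hconcat(o))
E
```

```text
time: 46.45
tool_pos: [0.4161, -0.294, 0.1204]
tcp_rot: [3.123, 0.326, 0.002]
wrist_force: [-0.2, 0.6, -0.1]
width: 0.998
grip_force: 0.0
t 46.45 pos [ 0.4161 -0.294   0.1204] theta -1.363 tilt -1.0 w 0.998 F [-0.2  0.6 -0.1] 0.0
spin 0.04 tx -0.04 ty -0.03 tz 1.89 q1,q6 [-0.66  0.7 ]
top none
bottle scene 0.81 [ 0.4136 -0.2942  0.      0.1482]
blue_mug top 0.97 [ 0.5533 -0.0601 -2.94    0.0697]
blue_mug scene 0.89 [ 0.5541 -0.0623 -2.94    0.0649]
carton top 0.69 [0.5334 0.0331 0.204  0.084 ]
carton scene 0.83 [0.536  0.0294 0.204  0.0495]
pics/carton_scene_4705.png
pics/carton_top_4695.png
```

View pics/mid.png

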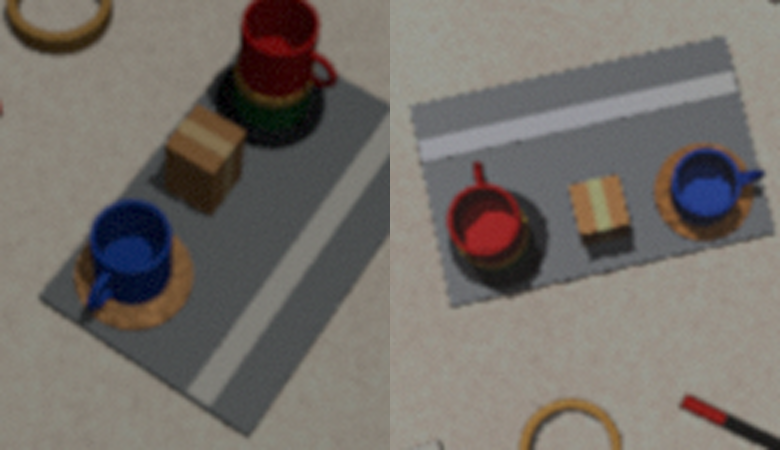

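Everything placed so far stands upright: red mug on tin at left, carton between, and blue mug on cork, about 3 mm off centre. Now the bottle.

```bash
python3 -m creep '[[-0.04,0,0.5,0,1],[0,0,0.5,0,1],[0,0,0.4,0,1],[0,0,0.3,0,1],[0,0,0.19,0,1],[0,0,0,0,1],[0,0,0,0,1],[0,0,0,0,0.3],[0,0,0,0,0],[0,0,0,0,0],[0,0,0,0,0],[0,0,0,0,0],[0,0,0,0,0],[0,0,0,0,0],[0,0,0,0,0]]' 25
python3 go.py .4137 -.294 .026 -1.363
```

```text
time: 48.92
tool_pos: [0.4137, -0.2943, 0.0248]
tcp_rot: [3.124, 0.326, 0.001]
wrist_force: [-0.9, 0.3, 5.5]
width: 0.456
grip_force: 25.5
t 48.92 pos [ 0.4137 -0.2943  0.0248] theta -1.363 tilt -1.0 w 0.456 F [-0.9  0.3  5.5] 25.5
spin 0.0 tx 0.0 ty -0.01 tz -0.02 q1,q6 [-0.67  0.7 ]
```

```bash
python3 -m creep '[[0,0,-0.4,0,0],[0,0,-0.8,0,0],[0,0,-0.8,0,0],[0,0,-0.6,0,0],[0,0,0,0,0],[0,0,0,0,0]]'
python3 go.py .6489 -.0432 .0328 -1.363
```

```text
time: 49.68
tool_pos: [0.4125, -0.2933, 0.1528]
tcp_rot: [-3.123, -0.326, 0.002]
wrist_force: [-0.0, -0.8, -1.5]
width: 0.461
grip_force: 25.6
t 49.67 pos [ 0.4125 -0.2933  0.1528] theta -1.363 tilt -1.0 w 0.461 F [-0.  -0.8 -1.5] 25.6
spin 0.0 tx 5.66 ty -3.92 tz 2.4 q1,q6 [-0.67  0.7 ]
```

```bash
python3 -m creep '[[0.4,-0.3,0,0,0],[0.8,-0.55,0,0,0],[0.9,-0.6,0,0,0],[0.9,-0.6,0,0,0],[0.9,-0.6,0,0,0],[0.8,-0.6,0,0,0],[0.6,-0.4,0,0,0],[0.36,-0.27,0,0,0],[0,0,0,0,0],[0,0,0.5,0,0],[0,0,0.6,0,0],[0,0,0.6,0,0],[0,0,0.3,0,0],[0,0,0.1,0,0],[0,0,0,0,0],[0,0,0,0,0]]'
python3 go.py .6489 -.0432 .0328 -1.363
```

```text
time: 51.68
tool_pos: [0.651, -0.0441, 0.0508]
tcp_rot: [3.124, 0.326, 0.004]
wrist_force: [0.3, 0.2, -1.3]
width: 0.459
grip_force: 25.6
t 51.67 pos [ 0.651  -0.0441  0.0508] theta -1.363 tilt -1.0 w 0.459 F [ 0.3  0.2 -1.3] 25.6
spin -0.0 tx -0.04 ty -0.03 tz 0.36 q1,q6 [-0.11  1.26]
```

```bash
python3 -m creep '[[-0.02,-0.02,0.2,0,0],[0,0,0.1,0,0],[0,0,0.03,0,0],[0,0,0,0,0],[0,0,0,0,0]]'; python3 -m creep '[[0,0,0.02,0,0],[0,0,0,0,0],[0,0,0,0,0]]';python3 -m creep '[[0,0,0.02,0,0],[0,0,0,0,0],[0,0,0,0,0]]'
```

```text
time: 52.3
tool_pos: [0.6486, -0.043, 0.0329]
tcp_rot: [-3.124, -0.326, 0.0]
wrist_force: [-2.1, 1.4, 2.3]
width: 0.459
grip_force: 25.8
time: 52.68
tool_pos: [0.6487, -0.0429, 0.0329]
tcp_rot: [-3.124, -0.326, 0.0]
wrist_force: [-3.8, 0.9, 8.0]
width: 0.458
grip_force: 26.3
time: 53.05
tool_pos: [0.6488, -0.0429, 0.0329]
tcp_rot: [-3.124, -0.326, -0.0]
wrist_force: [-5.8, 1.1, 12.1]
width: 0.46
grip_force: 26.7
```

```bash
python3 -m creep '[[0,0,-0.04,0,0],[0,0,0,0,0],[0,0,0,0,1],[0,0,0,0,1],[0,0,0,0,1],[0,0,0,0,1],[0,0,-0.3,0,1],[0,0,-0.6,0,1],[0,0,-0.8,0,1],[0,0,-0.9,0,1],[0,0,-0.8,0,1],[0,0.6,0,0,1],[0,1,0,0,1],[0,1,0,0,1],[0,1,0,0,1],[0,1,0,0,1],[0,1,0,0,1],[0,0.5,0,0,1],[0,0,0,0,1]]'
python3 m1.py bottle .6489 -.0432 0 .008; python3 m1.py blue_mug .5561 -.0637 -2.94 .012;python3 m1.py carton .537 .0297 .204 .008; python3 m2.py 2>/dev/null|grep red; python3 go.py .55 -.06 .1 .207
python3 - <<'E'
import glob,cv2
o=[]
for k,r,q in(('scene',160,220),('top',140,200)):
    f=max(glob.glob(f'pics/bottle_{k}_*')); print(f)
    o.append(cv2.resize(cv2.imread(f)[r:r+150,q:q+130],None,fx=3,fy=3,interpolation=2))
cv2.imwrite('pics/end.png',cv2.hconcat(o))
E
```

```text
time: 55.42
tool_pos: [0.7114, -0.3439, 0.2035]
tcp_rot: [3.124, 0.322, 0.001]
wrist_force: [-0.0, 0.6, 0.5]
width: 1.004
grip_force: 0.0
bottle top 0.67 [ 0.6497 -0.0402  0.      0.0578]
bottle scene 0.95 [ 0.6514 -0.0424  0.      0.2135]
blue_mug top 0.83 [ 0.553  -0.0618 -2.94    0.1871]
blue_mug scene 0.66 [ 0.5541 -0.0635 -2.94    0.0692]
top none
carton scene 0.95 [0.5359 0.0293 0.204  0.0375]
red top 498 [ 0.5176  0.125  -1.371   0.2109]
red scene 781 [ 0.5172  0.1244 -1.5653  0.2059]
t 56.12 pos [ 0.7116 -0.3413  0.2028] theta -1.363 tilt -1.0 w 1.002 F [ 0.3  0.2 -0.3] 0.0
spin -15.7 tx 6.17 ty -2.01 tz 2.06 q1,q6 [-0.48  0.88]
pics/bottle_scene_5562.png
pics/bottle_top_5552.png
```

View pics/end.png

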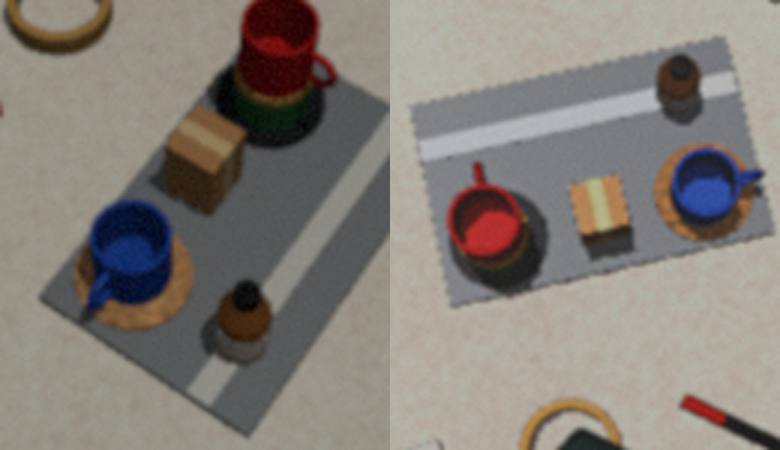

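All five stand upright and in place: red mug on the tin at left, carton in the middle, blue mug on cork, and bottle on the white line behind it. By the camera fits they sit within about 3 mm of target. Handing in.

```bash
python3 -c "
from workcell import bot
print(bot.finish_job())"
```

```text
the job is handed in; nothing more can be done
None
```

The gift set is laid out as asked, all of it upright and released. Each item measured within about 3 mm of its target (the blue mug is furthest off centre), the white mug was not touched, and the job was handed in at about 56 s.

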